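Thread the probe rod through both clamp posts of the programming frame and hold it

ROBOT

A 6-joint arm with a two-finger parallel gripper is mounted at the origin on the work surface. World frame = base frame: x ahead of the robot, y to its left, z up, the work surface at z = 0. Lengths are in m, angles in degrees, forces in N, time in s.
With the tool pointing down it reaches from about 0.3 to 0.75 m from the base axis. Payload 8.5 kg.
Tool frame: the origin (TCP) lies at the very end of the fingers, on their centre line; the grasp point (between the pads) lies 19 mm behind it; z points along the fingers, y is the line along which they close (so a half turn about z gives the same grasp; the last joint's range is limited). The gripper opens to 85 mm and grips with 20 to 120 N. Pads are 22 mm wide; open, the fingers measure 114 mm over their backs; the gripper's body (76 mm by 85 mm) begins 54 mm behind the grasp point. The pads swing forward as they close: fully open they stand 13 mm farther back than shut.
Start: joints at [64.727, 21.807, 74.336, -0, 83.858, -12.336], TCP at [0.123, 0.536, 0.231] pointing down, gripper open.
Joint ranges: [-178.18, 178.18], [-50.72, 133.34], [12.68, 142.11], [-81.47, 261.47], [9.98, 163.14], [-165.26, 165.26]. Speed limits (degrees/s): [136.94, 136.94, 180, 180, 180, 180].

INTERFACE

Orientations are given as a 3x3 rotation matrix whose columns are the frame's x, y, z axes.
In Python, from rig import env, optics, spotter gives the robot as it stands.
- The arm moves only by the shell command python3 -m crank 'ROWS' [FORCE]. ROWS is JSON, one flat list of numbers, 5 for each row, row after row: the finger opening in cm, from 0 to 8.54, then the shift along the tool's x, y, z in cm, then the turn about the tool's z in rad. A call has exactly 8 rows; each row shifts and turns the commanded pose from where the row before left it, along the tool's axes as they then stand; what a row does not reach is not made up. A row lasts 1/12 s, in which the tool goes at most 41.7 mm and 7.16 degrees, less where a joint would pass 70% of its speed; a pose out of reach is approached as far as the arm can. A call is refused whole if a number of a shift passes 4.17 or a number of a turn 0.125, either way. A call with a gripper value outside its range is refused whole. The fingers move at their own pace and stop on an object; FORCE is the grip in N (left out, the last holds). Time passes only in rows, so rows that do not move let the fingers close, or fill a call up. It gives the time, the measured TCP pose, the force, the opening and the grip force at its end, in the units of the state.
- env.observe(): the state, without advancing time (a new reading comes with each control period).
- optics.get_image(name): name is "scene" or "top" or "wrist"; returns a dict with "color" (400x640x3 uint8, red, green, blue), "intrinsics" (3x3 intrinsics, pixels), "distortion" ([k1, k2, p1, p2, k3] as OpenCV has them; the pictures are not rectified), "pose" (4x4, takes a point from camera to world coordinates). Camera axes: x right, y up, looking along -z (the intrinsics and any distortion apply to the point x, -y, -z); pixel columns grow to the right and rows downward; lengths in m; the calibration is good to about 2 mm. A picture is of the moment at which its call begins. There is no depth.
- env.close_job(): hands the job in; it is judged then, once.
Trained networks look in a picture, given as the dict that the camera call returned (one of the last four; its "shot" number tells which), for a name from the list of things; names that differ only in an ending like _2 or _b are one class to them, and where a whole thing is asked for, a point or a joint stands for the part that bears it (a point fixed in the world has none). Each returns a list of dicts, best first, with "score" (0 to 1); they miss things now and then, are a little off and sometimes report something else, mostly with a low value. They report only what shows in the picture. A call takes as long as a camera call.
- spotter.look_for(picture, query): "at" ([column, row] as shares, 0 to 1, of the picture: columns of its width, rows of its height, amid what is visible of it).
The state is a dict: "time_s": time; "q": joint angles; "qvel": joint speeds; "joint_efforts": joint torques, N m; "position": TCP position; "tool_rot": TCP orientation; "ft_force": force on the tool from outside, world axes, zero at the start; "wrist_torque": the same for the moment, N m; "grip_width": finger opening in m; "gripper_force": force on a finger pad.
Only numpy, scipy, OpenCV 4.12 (cv2) and the standard library are available. Lean on these libraries where they do the work, as an engineer would, in place of code of your own. Each camera call takes 0.05 s, during which the arm holds its last target. There are 200 camera calls.

TASK

Take the cream probe rod with the blue sleeve from the rack and, coming from the robot's right-hand side, push its bare tip through the clamp post with the black thumbscrew, over the open circuit board and on through the post with the brass thumbscrew, until the tip sticks out at least 1 cm beyond that second post. Finish while still holding the rod still there by its sleeve end, gripped in the fingers, so that the thumbscrews can be nipped up. Do not touch the circuit unit, do not shove the posts along, and leave the other rods and everything else on the bench where they lie.

Things in the scene. Friction and masses are not known exactly. Their poses are not given: they have to be found in the camera images.
- rod: The rod to thread: cream-coated steel tube, 8 mm in diameter, 280 mm long, about 60 g, tip tapered over 4 mm; a blue sleeve 12 mm in diameter, 40 mm long, begins 195 mm behind the tip (it does not fit the bores). Origin on the axis at mid-length, y axis towards the bare tip. It starts level in a slot of the rack, axis 39 mm above the bench, tip roughly to +y.
- rod_tip (a point): The end of the bare tip of the rod, on its axis, 140 mm from the middle. Axes as rod.
- rod_grip (a point): Middle of the blue sleeve, on the rod's axis, 215 mm behind the tip: grip here from above, across the rod (farther forward the fingers meet the first post too soon). In the rack the nearest comb begins 34 mm away towards the tail; the rack's base lies 31 mm below. Axes as rod.
- frame: Bench-programming frame, fixed: cream base 270 x 200 x 22 mm, aluminium stage 45 mm above the bench, two clamp posts; on the +x side, 115 mm from the bores' line, two steel columns 150 mm high. Origin on the bench under the stage's middle; z up, y level along both bores' common axis, from black to brass thumbscrew (robot's right to left, yaw within 0.25): the rod goes in along +y.
- near_bore (a point): Middle of the first post's bore (black thumbscrew), 65 mm to the -y side of the frame's middle, 115 mm above the bench. Steel head 26 mm wide and high, 16 mm thick along y; bore 11 mm in diameter, 3 mm countersinks at both ends; thumbscrew top 31 mm above the bore's axis, its shank clear of the bore. Axes as frame.
- far_bore (a point): Middle of the bore of the second post (brass thumbscrew), same shape and height, in line with the first, 130 to 148 mm farther along +y. This post is lightly nipped in a slot of the stage along y: a push of some 40 N would shift it. Axes as frame.
- ecu: Opened control unit on the stage between the posts: black housing 140 x 96 mm, green circuit board, highest parts 23 mm above the stage (47 mm below the bores' axis), two black plug shrouds reaching 94 mm to the -x side. Origin on the stage in its middle. Not to be touched.
- rack: Grey rod rack, fixed: base 170 x 250 x 8 mm with two slotted combs 44 mm high across it, three slots 55 mm apart; rods lie along its y axis in slots 10 mm wide and 9 mm deep and lift straight out. Origin under its centre on the bench.
- steel_rod: Plain bare steel-coloured rod of the same size in another slot of the rack; leave it. Origin at its middle.
- red_rod: Cream rod with a red sleeve in another slot of the rack, otherwise alike; leave it. Origin at its middle, y axis towards its tip.
- driver: Screwdriver with orange handle, 170 mm, lying left of the frame near the robot; leave it. Origin under its middle.
- tape: Roll of blue tape, 80 mm across, 19 mm high; leave it. Origin under its centre.
- screws: Small glass jar with white lid, 52 mm across, 55 mm high, beyond the frame; leave it. Origin under its centre.
- mug: White mug, 82 mm across, 95 mm high; leave it. Origin under its centre.
- dongle: Small black adapter 55 x 28 x 14 mm with a metal plug; leave it. Origin under its centre.

How it is judged:
By the outcome, as a careful person would: the job done as asked, in the order asked, and still so for the second after the job is handed in, while the arm keeps its last pose, push and grip.
It also fails if it takes over 45 s, if anything falls off the work surface, if the arm or the gripper's body presses on something with over 40 N, if the wrist force passes 120 N, or if a joint passes its speed limit or range.

## Working session

There is one attempt and no reset: what is moved stays moved. The work goes in short steps, Python scripts to look and compute and a shell command to move; the robot and the scene stay as the last step left them, time stands still between calls to the robot, and variables do not carry over. Pictures are saved under pics/ and viewed, at most 13 in all, crops included, and the job is handed in when it is done.

```bash
mkdir -p pics; ls; cat > h.py <<'E'
import numpy as np, cv2
from rig import env, optics, spotter
def ray(im,px):
    K=np.array(im["intrinsics"]);d=np.array(im["distortion"]);T=np.array(im["pose"])
    u=cv2.undistortPoints(np.array([[px]],float),K,d)[0,0]
    return T[:3,3],T[:3,:3]@np.array([u[0],-u[1],-1.])
def onz(im,px,z):
    o,d=ray(im,px);return o+d*(z-o[2])/d[2]
def proj(im,p):
    T=np.linalg.inv(np.array(im["pose"]));c=T[:3,:3]@np.array(p)+T[:3,3]
    return cv2.projectPoints(np.array([[c[0],-c[1],-c[2]]]),np.zeros(3),np.zeros(3),np.array(im["intrinsics"]),np.array(im["distortion"]))[0][0,0]
def tri(L):
    A=np.zeros((3,3));b=np.zeros(3)
    for im,px in L:
        o,d=ray(im,px);d=d/np.linalg.norm(d);M=np.eye(3)-np.outer(d,d);A+=M;b+=M@o
    return np.linalg.solve(A,b)
def save(im,n):cv2.imwrite("pics/"+n,im["color"][:,:,::-1])
E
python3 - <<'E'
from h import *
I={n:optics.get_image(n) for n in("scene","top")}
Z=dict(rod=.039,rod_tip=.039,rod_grip=.039,near_bore=.115,far_bore=.115,rack=.02,frame=.045,red_rod=.039,steel_rod=.039)
for n,im in I.items():
    save(im,n+"0.png");print(n,np.array(im["pose"])[:3].round(3).tolist(),im["intrinsics"])
    for q,z in Z.items():
        for r in spotter.look_for(im,q)[:2]:
            p=np.array(r["at"])*[640,400];print(q,round(r["score"],2),p.round(1),onz(im,p,z).round(3))
s=env.observe();print(np.array(s["tool_rot"]).round(3).tolist(),s["time_s"])
E
```

```text
pics
scene [[0.851, -0.292, 0.437, 1.045], [0.526, 0.49, -0.695, -0.77], [-0.011, 0.821, 0.571, 0.746]] [[474.07322332   0.         328.53836815]
 [  0.         474.07322332 200.35367945]
 [  0.           0.           1.        ]]
rod 0.77 [229.4 280.6] [ 0.479 -0.271  0.039]
rod 0.38 [427.8 160.3] [0.648 0.421 0.039]
rod_tip 0.62 [227.  280.4] [ 0.475 -0.274  0.039]
rod_grip 0.71 [234.2 276.2] [ 0.479 -0.256  0.039]
far_bore 0.55 [369.6 157.1] [0.549 0.228 0.115]
rack 0.84 [239.  287.6] [ 0.496 -0.263  0.02 ]
frame 0.68 [368.9 204.9] [0.607 0.119 0.045]
red_rod 0.61 [245.4 293.5] [ 0.533 -0.283  0.039]
red_rod 0.25 [428.5 160. ] [0.649 0.424 0.039]
steel_rod 0.7 [209.  269.5] [ 0.418 -0.269  0.039]
top [[0.084, 0.976, -0.202, 0.305], [-0.996, 0.082, -0.016, 0.024], [0.001, 0.202, 0.979, 1.294]] [[505.88072597   0.         322.07550603]
 [  0.         505.88072597 196.51227958]
 [  0.           0.           1.        ]]
rod 0.84 [432.8 239.9] [ 0.476 -0.242  0.039]
rod_tip 0.87 [435.9 239.9] [ 0.477 -0.25   0.039]
rod_grip 0.91 [431.  239.6] [ 0.477 -0.238  0.039]
rod_grip 0.31 [429.2 240.6] [ 0.474 -0.233  0.039]
near_bore 0.66 [277.9 188.7] [0.558 0.15  0.115]
far_bore 0.44 [244.3 193.2] [0.541 0.229 0.115]
rack 0.88 [428.5 243.5] [ 0.469 -0.236  0.02 ]
frame 0.66 [282.6 189.8] [0.571 0.145 0.045]
red_rod 0.81 [430.5 214.1] [ 0.541 -0.234  0.039]
red_rod 0.58 [279.7 196.5] [0.555 0.151 0.039]
steel_rod 0.61 [429.6 257.7] [ 0.431 -0.236  0.039]
steel_rod 0.17 [431.7 214.6] [ 0.54  -0.237  0.039]
[[-0.975, 0.224, 0.0], [0.224, 0.975, -0.0], [-0.0, -0.0, -1.0]] 1.0
```

View pics/top0.png

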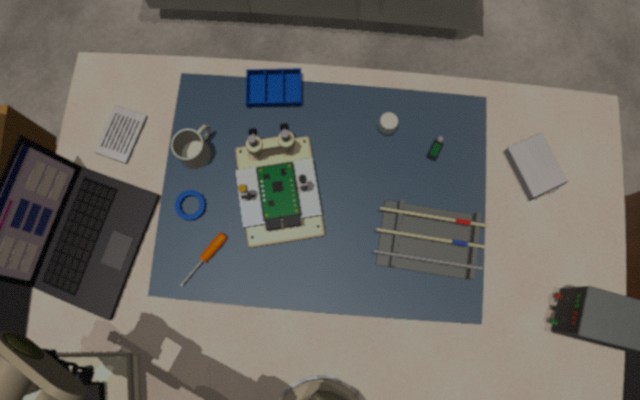

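View pics/scene0.png

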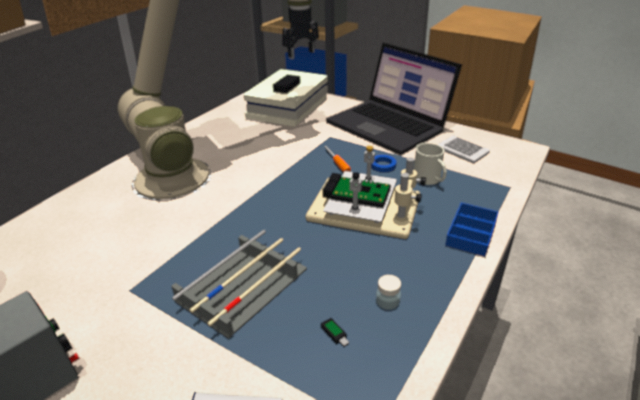

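The top view shows the blue-sleeve rod from its tip at about (377,230) to its tail at (484,246), with the sleeve at about (459,242). The black thumbscrew is at about (305,181) and the brass one at (242,188). In the scene view the posts are at about (356,178) and (370,150).

```bash
python3 - <<'E'
from h import *
t=optics.get_image("top");s=optics.get_image("scene")
a,b,g=[onz(t,p,.039) for p in((377,230),(484,246),(459,242))]
print(a,b,g,np.linalg.norm(a-b),np.degrees(np.arctan2(*(a-b)[:2][::-1])))
# scene sleeve
print(onz(s,(216,292),.039), onz(s,(282,240),.039))
for n,pt,ps in(("near",(304,180),(356,177)),("far",(242,188),(370,149))): print(n,onz(t,pt,.14),tri([(t,pt),(s,ps)]))
def crop(im,x,y,w,h,k): return cv2.resize(im["color"][y:y+h,x:x+w,::-1],(w*k,h*k),interpolation=cv2.INTER_CUBIC)
A=crop(t,225,120,110,130,4);B=crop(s,300,130,80,130,4)
cv2.imwrite("pics/c1.png",np.hstack([A,B]))
E
```

```text
[ 0.48985122 -0.10006624  0.039     ] [ 0.47067286 -0.3746266   0.039     ] [ 0.47597864 -0.30947079  0.039     ] 0.2752293683000469 86.00431502112892
[ 0.47796505 -0.31177699  0.039     ] [ 0.49524992 -0.10322194  0.039     ]
near [0.57877604 0.08817164 0.14      ] [0.58141764 0.08959256 0.13605859]
far [0.54747486 0.231591   0.14      ] [0.54778922 0.23188749 0.1376578 ]
```

View pics/c1.png

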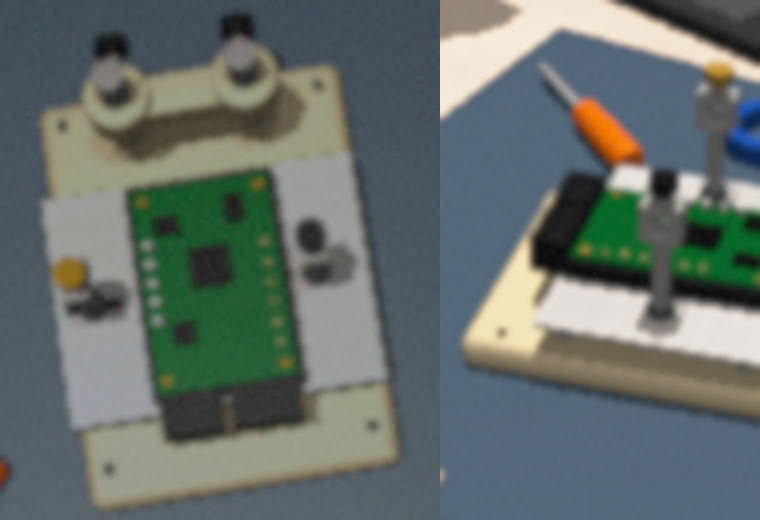

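```bash
T="5,0,0,0,0.118"
python3 -m crank '[5,0,0,0,0.118,5,0,0,0,0.118,5,0,0,0,0.118,5,0,0,0,0.118,5,0,0,0,0.118,5,0,0,0,0.118,5,0,0,0,0.118,5,0,0,0,0.118]'
python3 -m crank '[5,0,0,0,0.118,5,0,0,0,0.118,5,0,0,0,0.118,5,0,0,0,0.118,5,-2.92,1.465,0,0,5,-2.92,1.465,0,0,5,-2.92,1.465,0,0,5,-2.92,1.465,0,0]'
python3 -m crank '[5,-2.92,1.465,0,0,5,-2.92,1.465,0,0,5,-2.92,1.465,0,0,5,-2.92,1.465,0,0,5,-2.92,1.465,0,0,5,-2.92,1.465,0,0,5,-2.92,1.465,0,0,5,-2.92,1.465,0,0]'
python3 -m crank '[5,-2.92,1.465,0,0,5,-2.92,1.465,0,0,5,-2.92,1.465,0,0,5,-2.92,1.465,0,0,5,-2.92,1.465,0,0,5,-2.92,1.465,0,0,5,-2.92,1.465,0,0,5,-2.92,1.465,0,0]'
python3 -m crank '[5,-2.92,1.465,0,0,5,-2.92,1.465,0,0,5,-2.92,1.465,0,0,5,-2.92,1.465,0,0,5,-2.92,1.465,0,0,5,-2.92,1.465,0,0,5,-2.92,1.465,0,0,5,-2.92,1.465,0,0]'
python3 - <<'E'
from h import *
w=optics.get_image("wrist");save(w,"w1.png");print(np.array(w["pose"]).round(3).tolist())
s=env.observe();print(s["position"],np.array(s["tool_rot"]).round(3).tolist(),s["q"],s["time_s"])
E
```

```text
time_s: 1.77
position: [0.1231, 0.536, 0.2313]
tool_rot: [[-0.385, 0.923, -0.0], [0.923, 0.385, 0.0], [0.0, 0.0, -1.0]]
ft_force: [-0.4, -0.3, 0.1]
grip_width: 0.0504
gripper_force: 0.0
time_s: 2.43
position: [0.1734, 0.414, 0.2312]
tool_rot: [[0.07, 0.998, 0.0], [0.998, -0.07, 0.0], [0.0, 0.0, -1.0]]
ft_force: [0.8, 0.2, 1.0]
grip_width: 0.0499
gripper_force: 0.0
time_s: 3.1
position: [0.2738, 0.1726, 0.2316]
tool_rot: [[0.071, 0.998, 0.001], [0.998, -0.071, 0.0], [0.0, 0.001, -1.0]]
ft_force: [1.6, 0.2, -0.1]
grip_width: 0.0498
gripper_force: 0.0
time_s: 3.77
position: [0.3742, -0.0691, 0.2315]
tool_rot: [[0.072, 0.997, 0.001], [0.997, -0.072, -0.0], [-0.0, 0.001, -1.0]]
ft_force: [0.8, 0.8, -0.6]
grip_width: 0.0501
gripper_force: 0.0
time_s: 4.43
position: [0.4747, -0.3102, 0.2313]
tool_rot: [[0.071, 0.997, 0.0], [0.997, -0.071, 0.0], [0.0, 0.0, -1.0]]
ft_force: [0.4, -0.2, -0.5]
grip_width: 0.05
gripper_force: 0.0
[[0.997, 0.067, 0.023, 0.48], [-0.071, 0.949, 0.307, -0.232], [-0.001, -0.308, 0.951, 0.374], [0.0, 0.0, 0.0, 1.0]]
[ 0.47598597 -0.31505095  0.23038143] [[0.074, 0.997, 0.001], [0.997, -0.074, -0.002], [-0.002, 0.001, -1.0]] [-4.53546155e+01  2.39094188e+01  7.10984672e+01 -5.40712302e-02
  8.48851889e+01 -4.11226271e+01] 4.4833
```

View pics/w1.png

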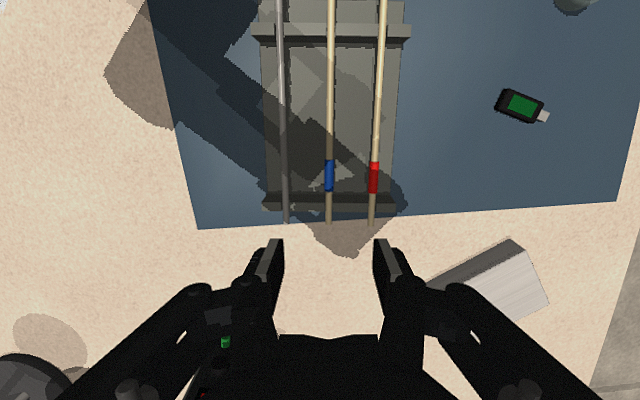

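The wrist view shows the rod clear in the middle slot with the blue sleeve centred near (330,176). The fingers straddle the line at the bottom of the picture.

```bash
python3 - <<'E'
from h import *
w=optics.get_image("wrist");c=w["color"].astype(int)
m=(c[:,:,2]>c[:,:,0]+50)&(c[:,:,2]>c[:,:,1]+30);m[:, :310]=0;m[:,350:]=0;m[:140]=0;m[210:]=0
y,x=np.nonzero(m);print(len(x),y.min(),y.max(),x.mean(),y.mean())
e=[onz(w,(x[abs(y-r)<4].mean(),r),.039+.0) for r in (y.min(),y.max()+1)];print(e,np.linalg.norm(e[0]-e[1]))
g=(e[0]+e[1])/2
tp=onz(w,(331,60),.039);print(g,tp)
h=np.degrees(np.arctan2(*(tp-g)[:2][::-1]));print("heading",h)
s=env.observe();R=np.array(s["tool_rot"]);print("tool shift cm",(R.T@(np.r_[g[:2],.020]-s["position"]))*100, "tool head",np.degrees(np.arctan2(R[1,0],R[0,0])))
E
```

```text
253 156 187 327.2213438735178 172.901185770751
[array([ 0.47625489, -0.29426323,  0.039     ]), array([ 0.47246317, -0.33435524,  0.039     ])] 0.04027091090477174
[ 0.47435903 -0.31430923  0.039     ] [ 0.48777663 -0.18867152  0.039     ]
heading 83.90414837873062
tool shift cm [-0.18799703 -0.05503219 21.02024135] tool head 85.7718019965533
```

```bash
python3 -m crank '[5,-0.19,0,1.5,0.01,5,0,0,1.5,0,5,0,0,1.5,0,5,0,0,1.5,0,5,0,0,1.5,0,5,0,0,1.5,0,5,0,0,1.5,0,5,0,0,1.5,0]' | head -2
python3 -m crank '[5,0,0,1.5,0,5,0,0,1.5,0,5,0,0,1.5,0,5,0,0,1.5,0,5,0,0,1.5,0,5,0,0,1.5,0,5,0,0,0,0,5,0,0,0,0]'
python3 -m crank '[3,0,0,0,0,2,0,0,0,0,1.5,0,0,0,0,1,0,0,0,0,0.5,0,0,0,0,0.5,0,0,0,0,0.5,0,0,0,0,0.5,0,0,0,0]' 80
```

```text
time_s: 5.2
position: [0.4741, -0.31, 0.1108]
time_s: 5.87
position: [0.474, -0.3101, 0.0213]
tool_rot: [[0.081, 0.997, -0.001], [0.997, -0.081, 0.001], [0.001, -0.001, -1.0]]
ft_force: [-0.2, -0.3, -0.1]
grip_width: 0.0503
gripper_force: 0.0
time_s: 6.53
position: [0.4745, -0.3108, 0.0222]
tool_rot: [[0.081, 0.997, 0.001], [0.997, -0.081, -0.001], [-0.001, 0.001, -1.0]]
ft_force: [-0.2, 0.7, 5.7]
grip_width: 0.0093
gripper_force: 78.1
```

```bash
python3 -m crank '[0.5,0,0,-0.5,0,0.5,0,0,-1,0,0.5,0,0,-1.5,0,0.5,0,0,-2,0,0.5,0,0,-2,0,0.5,0,0,-2,0,0.5,0,0,-1.5,0,0.5,0,0,0,0]'
python3 - <<'E'
from h import *
w=optics.get_image("wrist");save(w,"w2.png")
for i in range(3):
  s=env.observe();print(s["position"],s["time_s"],s["grip_width"],s["ft_force"],s["wrist_torque"]);optics.get_image("wrist")
E
```

```text
time_s: 7.2
position: [0.475, -0.3113, 0.13]
tool_rot: [[0.081, 0.997, 0.004], [0.997, -0.081, -0.004], [-0.004, 0.004, -1.0]]
ft_force: [0.5, -1.3, -1.3]
grip_width: 0.0097
gripper_force: 78.1
[ 0.47440556 -0.31085011  0.12799492] 7.25 0.00935939416122988 [-0.03515056 -0.42423694 -0.79956542] [-0.04378868  0.02554348  0.04977276]
[ 0.47395389 -0.31037493  0.12654689] 7.3 0.009232795308743899 [-0.36113952 -0.39385898 -1.41376823] [-0.00183591  0.03173166 -0.00388354]
[ 0.47371529 -0.31018136  0.12573113] 7.35 0.009236962749153697 [-0.08371524 -0.72088903 -1.73848499] [-0.02997794  0.00257141  0.02394536]
```

View pics/w2.png

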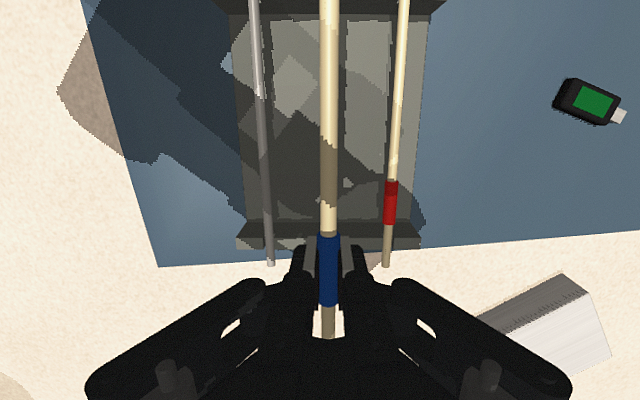

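The rod is held by its sleeve (rows 233–305), in line with the fingers and pointing straight ahead, and the other rods have not moved. Next I turn to the bore heading and bring the tip to about 5 cm short of the first post.

```bash
python3 -m crank '[0.5,0,0,0,-0.038,0.5,0,0,0,-0.038,0.5,0,0,0,-0.038,0.5,0,0,0,-0.038,0.5,0,0,0,-0.038,0.5,0,0,0,-0.038,0.5,0,0,0,-0.038,0.5,0,0,0,-0.038]' |head -3
python3 -m crank '[0.5,0.7,1.2,0.2,0,0.5,1.4,2.7,0.4,0,0.5,1.8,3.4,0.5,0,0.5,1.8,3.4,0.5,0,0.5,1.8,3.4,0.5,0,0.5,1.5,2.8,0.5,0,0.5,1,1.7,0.3,0,0.5,0.3,0.5,0.1,0]'
python3 -m crank '[0.5,0,0,0,0,0.5,0,0,0,0,0.5,0,0,0,0,0.5,0,0,0,0,0.5,0,0,0,0,0.5,0,0,0,0,0.5,0,0,0,0,0.5,0,0,0,0]'
python3 - <<'E'
from h import *
def crop(im,x,y,w,h,k): return cv2.resize(im["color"][y:y+h,x:x+w,::-1],(w*k,h*k),interpolation=cv2.INTER_CUBIC)
w=optics.get_image("wrist");t=optics.get_image("top");s=optics.get_image("scene")
st=env.observe();print(st["position"],np.array(st["tool_rot"]).round(4).tolist())
import pickle;pickle.dump((w,t,s,st),open("v3.pkl","wb"))
A=crop(w,100,0,440,260,1)
A=cv2.resize(w["color"][:260,:,::-1],(800,325),interpolation=cv2.INTER_CUBIC)
B=crop(t,230,160,130,80,3)[:240,:390];C=crop(s,280,140,136,80,3)[:240,:408]
cv2.imwrite("pics/v3.png",np.vstack([A,np.hstack([B,C])[:,:800] if 798==800 else cv2.resize(np.hstack([B,C]),(800,240))]))
E
```

```text
time_s: 8.07
position: [0.4737, -0.3102, 0.1251]
tool_rot: [[-0.223, 0.975, -0.002], [0.975, 0.223, 0.002], [0.002, -0.001, -1.0]]
time_s: 8.73
position: [0.6392, -0.1641, 0.0942]
tool_rot: [[-0.224, 0.975, -0.002], [0.975, 0.224, 0.002], [0.002, -0.002, -1.0]]
ft_force: [-0.7, 0.2, -1.6]
grip_width: 0.0094
gripper_force: 78.2
time_s: 9.4
position: [0.6375, -0.1681, 0.0965]
tool_rot: [[-0.221, 0.975, 0.0], [0.975, 0.221, -0.0], [-0.0, 0.0, -1.0]]
ft_force: [0.1, -0.7, -1.2]
grip_width: 0.0093
gripper_force: 78.2
[ 0.63761411 -0.16786494  0.09634722] [[-0.2211, 0.9753, 0.0], [0.9753, 0.2211, 0.0], [0.0, 0.0, -1.0]]
```

View pics/v3.png

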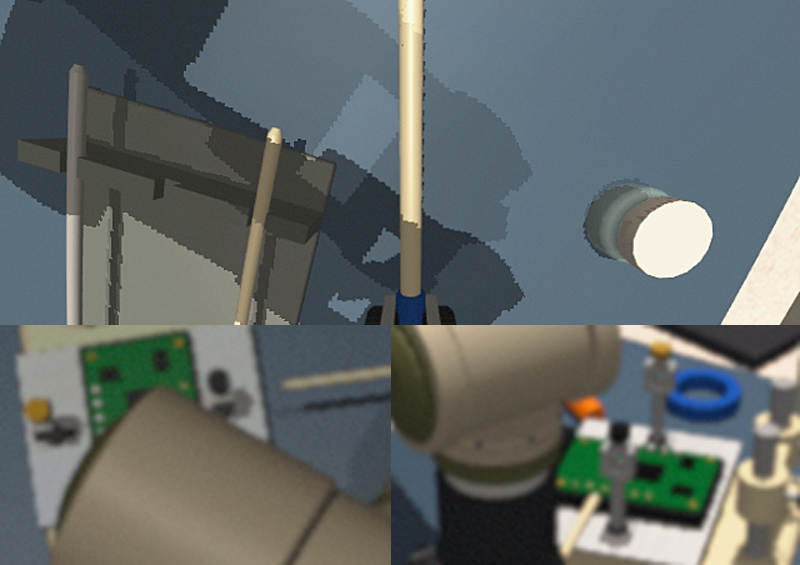

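The wrist camera can't see the tip, but the top and scene views both show it about 5 cm short of the black post. I'll lift and look down on both screws with the wrist camera to get an accurate axis.

```bash
python3 -m crank '[0.5,0,0,-1.5,0,0.5,0,0,-3.3,0,0.5,0,0,-3.3,0,0.5,0,0,-3.3,0,0.5,0,0,-3.3,0,0.5,0,0,-3.3,0,0.5,0,0,-3.3,0,0.5,0,0,-2.2,0]' |head -2
python3 -m crank '[0.5,2,-0.6,0,0,0.5,4,-1.2,0,0,0.5,4,-1.2,0,0,0.5,4,-1.2,0,0,0.5,4,-1.2,0,0,0.5,4,-1.2,0,0,0.5,3.2,-0.9,0,0,0.5,2,-0.5,0,0]' |head -2
python3 -m crank '[0.5,0,0,0,0,0.5,0,0,0,0,0.5,0,0,0,0,0.5,0,0,0,0,0.5,0,0,0,0,0.5,0,0,0,0,0.5,0,0,0,0,0.5,0,0,0,0]'
python3 - <<'E'
from h import *
w=optics.get_image("wrist")
st=env.observe();print(st["position"],np.array(st["tool_rot"]).round(4).tolist(),w["intrinsics"],w["distortion"])
import pickle;pickle.dump((w,st),open("v4.pkl","wb"))
cv2.imwrite("pics/v4.png",cv2.resize(w["color"][:,:,::-1],(800,500),interpolation=cv2.INTER_CUBIC))
E
```

```text
time_s: 10.22
position: [0.6376, -0.1677, 0.3351]
time_s: 10.88
position: [0.4976, 0.082, 0.332]
time_s: 11.55
position: [0.4999, 0.079, 0.3312]
tool_rot: [[-0.221, 0.975, -0.0], [0.975, 0.221, -0.0], [0.0, -0.0, -1.0]]
ft_force: [0.6, -0.1, -0.9]
grip_width: 0.0093
gripper_force: 78.3
[0.49982947 0.07911707 0.33125052] [[-0.2208, 0.9753, -0.0001], [0.9753, 0.2208, 0.0], [0.0001, -0.0001, -1.0]] [[278.17259525   0.         327.97403875]
 [  0.         278.17259525 195.87855448]
 [  0.           0.           1.        ]] [-0.03419855  0.          0.          0.          0.        ]
```

View pics/v4.png

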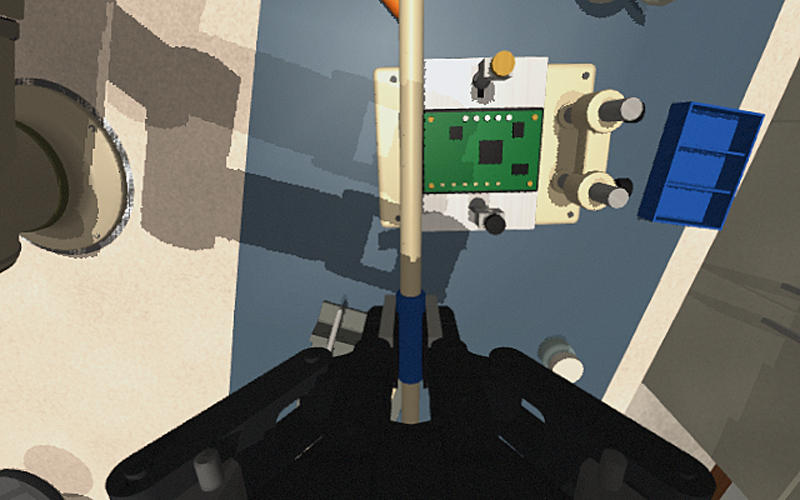

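The view shows the brass screw top at about (503,64) and the black one at (495,224) in the enlarged picture. I'll compute the bore axis from those, and the rod's line in the tool frame.

```bash
python3 - <<'E'
from h import *
import pickle
w,st=pickle.load(open("v4.pkl","rb"));c=w["color"].astype(int)
m=(c[:,:,0]-c[:,:,2]>70);m[:35]=0;m[70:]=0;m[:,:385]=0;m[:,420:]=0;y,x=np.nonzero(m);b=np.array([(x.min()+x.max())/2,(y.min()+y.max())/2]);print("brass",len(x),b,x.min(),x.max(),y.min(),y.max())
m=(c.sum(2)<110);m[:165]=0;m[195:]=0;m[:,:384]=0;m[:,412:]=0;y,x=np.nonzero(m);k=np.array([(x.min()+x.max())/2,(y.min()+y.max())/2]);print("black",len(x),k,x.min(),x.max(),y.min(),y.max())
R=np.array(st["tool_rot"]);P=np.array(st["position"])
N,F=onz(w,k,.145),onz(w,b,.145);d=F-N
print("near",N,"far",F,np.linalg.norm(d),"head",np.degrees(np.arctan2(d[1],d[0])),"tool head",np.degrees(np.arctan2(R[1,0],R[0,0])))
z=P[2]+.019;out=[]
for r in range(10,225,15):
    row=c[r];mm=np.nonzero((row[300:360,0]-row[300:360,2]>25))[0]+300
    if len(mm)<8: continue
    q=onz(w,(mm.mean(),r),z);q1=onz(w,(mm.min()-.5,r),z);q2=onz(w,(mm.max()+.5,r),z)
    out.append(list((R.T@(q-P))[:2]*1000)+[np.linalg.norm(q2-q1)*1000])
o=np.array(out);print(o.round(1));p=np.polyfit(o[:,0],o[:,1],1);print("rod in tool: slope deg",np.degrees(np.arctan(p[0])),"y at 0 mm",p[1], "at 215",np.polyval(p,215))
# tip / posts from earlier pictures
w3,t,s,s3=pickle.load(open("v3.pkl","rb"))
pt=(230+285*390/800/1.0*0+0,0)
k=798/800
tipT=np.array([230+285*k/3,160+(383-325)/3.]);tipS=np.array([280+(597*k-390)/3,140+(493-325)/3.])
R3=np.array(s3["tool_rot"]);P3=np.array(s3["position"]);ex=P3+R3@[.215,0,-.019]
print("expected tip",ex,"proj top",proj(t,ex),tipT,"scene",proj(s,ex),tipS,"tri",tri([(t,tipT),(s,tipS)]))
for n,a,bb in(("near",N,(0,0)),("far",F,0)): print(n,"proj screw top",proj(t,a),proj(s,a))
E
```

```text
brass 291 [402.   50.5] 393 411 41 60
black 85 [395.  178.5] 387 403 171 186
near [0.57967986 0.09183508 0.145     ] far [0.54615251 0.22959025 0.145     ] 0.14177648034757634 head 103.6789014588159 tool head 102.75524797468734
[[114.9  -1.6   9.7]
 [109.6  -0.5   7.9]
 [104.2  -0.5   7.2]
 [ 98.7  -4.6  15.8]
 [ 93.1  -4.6  15.6]
 [ 87.3  -4.2  15.8]
 [ 81.4  -2.5  15.6]
 [ 75.2  -4.   15.4]
 [ 68.9  -4.4  15.7]
 [ 62.5  -4.3  15.5]
 [ 55.8  -4.3  14.8]
 [ 48.8  -4.1  14.6]
 [ 41.7  -0.7   7.9]
 [ 34.3  -0.7   7.1]
 [ 26.7  -0.8   7.2]]
rod in tool: slope deg -0.3103275684274939 y at 0 mm -2.397895751231409 at 215 -3.5623982715779676
expected tip [0.59008304 0.04181467 0.11535402] proj top [324.04082511 179.41064771] [324.7625     179.33333333] scene [348.40051344 194.78608026] [348.5025 196.    ] tri [0.59110363 0.0402398  0.11310344]
near proj screw top [302.40198684 178.9972862 ] [355.08051776 173.4446197 ]
far proj screw top [242.45028514 188.15200296] [369.23067329 146.75199451]
```

The screws measure 142 mm apart with the axis heading at 103.7°. That fits the stated 130–148 mm, and the top-view pixels agree. The rod lies along the tool x axis, about 17 mm above the TCP. I'll back off, lower to z 0.098 and realign.

```bash
python3 -m crank '[0.5,-1.5,0.4,0,-0.018,0.5,-3.5,1.1,0,0,0.5,-4,1.3,0,0,0.5,-4,1.3,0,0,0.5,-4,1.3,0,0,0.5,-4,1.3,0,0,0.5,-3,1,0,0,0.5,-1.45,0.4,0,0]' |head -2
python3 -m crank '[0.5,0,0,1.5,0,0.5,0,0,3.5,0,0.5,0,0,3.7,0,0.5,0,0,3.7,0,0.5,0,0,3.7,0,0.5,0,0,3.7,0,0.5,0,0,2.5,0,0.5,0,0,1,0]' |head -2
python3 -m crank '[0.5,0,0,0,0,0.5,0,0,0,0,0.5,0,0,0,0,0.5,0,0,0,0,0.5,0,0,0,0,0.5,0,0,0,0,0.5,0,0,0,0,0.5,0,0,0,0]'
cat > chk.py <<'E'
from h import *
import sys
L=[]
for i in range(3):
    s=env.observe();L.append(s["position"]);s and optics.get_image("top") if i<2 else None
P=np.mean(L,0);R=np.array(s["tool_rot"])
N=np.array([.5797,.0918,.115]);F=np.array([.5462,.2296,.115])
d=(F-N)/np.linalg.norm(F-N);v=np.array([d[1],-d[0],0])
tip=P+R@[.215,-.0001,-.017];g=P+R@[0,-.0006,-.017]
for n,q in(("tip",tip),("grip",g)):print(n,"along near %.1f lateral %.2f height %.2f mm"%tuple(1000*np.array([(q-N)@d,(q-N)@v,q[2]-.115])))
print("head",np.degrees(np.arctan2(R[1,0],R[0,0])),"F",np.round(s["ft_force"],1),"tau",np.round(s["wrist_torque"],2),s["grip_width"],s["time_s"],P.round(4))
E
python3 chk.py; python3 - <<'E'
from h import *
def crop(im,x,y,w,h,k): return cv2.resize(im["color"][y:y+h,x:x+w,::-1],(w*k,h*k),interpolation=cv2.INTER_CUBIC)
t=optics.get_image("top");s=optics.get_image("scene")
cv2.imwrite("pics/v5.png",np.hstack([crop(t,280,160,50,50,8),crop(s,320,160,50,50,8)]))
E
```

```text
time_s: 12.27
position: [0.6393, -0.1511, 0.3295]
time_s: 12.93
position: [0.6364, -0.1467, 0.094]
time_s: 13.6
position: [0.6381, -0.1473, 0.0986]
tool_rot: [[-0.239, 0.971, 0.0], [0.971, 0.239, -0.0], [-0.0, 0.0, -1.0]]
ft_force: [-0.4, -0.2, -1.1]
grip_width: 0.0094
gripper_force: 78.3
tip along near -31.1 lateral -0.40 height 0.50 mm
grip along near -246.1 lateral -0.35 height 0.52 mm
head 103.80953618947818 F [-0.2 -1.  -0.5] tau [-0.05 -0.05  0.01] 0.00918601041906227 13.7 [ 0.6381 -0.1473  0.0985]
```

View pics/v5.png

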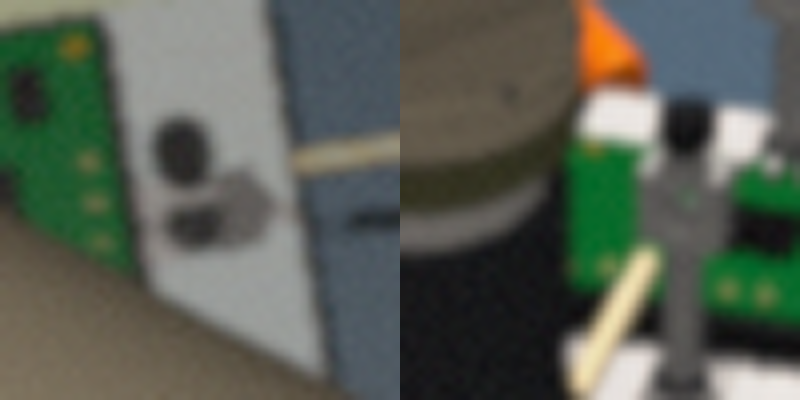

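The top view shows the tip at about (317,180), in line with the black post. The scene view shows the tip at about (351.3,191.9), with the green see-through spot of the bore at (356.2,184.6).

```bash
python3 - <<'E'
from h import *
t=optics.get_image("top");s=optics.get_image("scene");st=env.observe()
P=np.array(st["position"]);R=np.array(st["tool_rot"]);tip=P+R@[.215,-.0001,-.017]
N=np.array([.5797,.0918,.115]);d=np.array([-.2368,.9716,0])
for n,im in(("top",t),("scene",s)):
  print(n,"tip",proj(im,tip),"face",proj(im,N-.008*d),"mid",proj(im,N),"screw",proj(im,N+[0,0,.031]),"1cm right",proj(im,N+.01*np.array([.9716,.2368,0]))-proj(im,N),"1cm up",proj(im,N+[0,0,.01])-proj(im,N))
E
```

```text
top tip [315.74021911 180.14342666] face [306.18606143 181.44330337] mid [302.88380178 181.9463096 ] screw [302.40178576 178.88909722] 1cm right [-0.61094557 -4.0073578 ] 1cm up [-0.15285999 -0.9693846 ]
scene tip [351.21377969 190.44280526] face [353.96044494 185.57374155] mid [354.83140333 183.87580047] screw [355.08912699 173.10075779] 1cm right [3.93746802 0.65128515] 1cm up [ 0.08268934 -3.44080181]
```

Both views put the post about 1.2 mm right of the rod's line, and the tip about 3.5 mm shorter than modelled. I'll correct for that, creep in and watch the forces.

```bash
sed -i 's/\.215,-\.0001/.2115,-.0001/' chk.py
python3 -m crank '[0.5,0.3,0.12,0,0,0.5,0.4,0,0,0,0.5,0.4,0,0,0,0.5,0.4,0,0,0,0.5,0.4,0,0,0,0.5,0.3,0,0,0,0.5,0.2,0,0,0,0.5,0,0,0,0]' |grep -E "posi|ft"
python3 -m crank '[0.5,0.1,0,0,0,0.5,0.15,0,0,0,0.5,0.15,0,0,0,0.5,0.15,0,0,0,0.5,0.15,0,0,0,0.5,0.1,0,0,0,0.5,0,0,0,0,0.5,0,0,0,0]' |grep -E "posi|ft"
python3 chk.py
```

```text
position: [0.6334, -0.1232, 0.0984]
ft_force: [-0.2, 0.1, -0.9]
position: [0.6316, -0.1159, 0.0983]
ft_force: [-0.3, -0.9, -1.0]
tip along near -2.6 lateral 0.71 height 0.33 mm
grip along near -214.1 lateral 0.74 height 0.33 mm
head 103.80611042403879 F [-0.  -0.1 -1.1] tau [-0.   -0.07 -0.03] 0.009049122625750056 15.3333 [ 0.6316 -0.1159  0.0983]
```

```bash
python3 -m crank '[0.5,0.1,0,0,0,0.5,0.2,0,0,0,0.5,0.3,0,0,0,0.5,0.3,0,0,0,0.5,0.3,0,0,0,0.5,0.3,0,0,0,0.5,0.2,0,0,0,0.5,0,0,0,0]' |grep -E "posi|ft"
python3 chk.py
python3 - <<'E'
from h import *
def crop(im,x,y,w,h,k): return cv2.resize(im["color"][y:y+h,x:x+w,::-1],(w*k,h*k),interpolation=cv2.INTER_CUBIC)
t=optics.get_image("top");s=optics.get_image("scene")
cv2.imwrite("pics/v6.png",np.hstack([crop(t,280,160,50,50,8),crop(s,325,160,50,50,8)]))
E
```

```text
position: [0.6274, -0.0989, 0.0984]
ft_force: [0.6, 0.0, -0.2]
tip along near 14.7 lateral 0.66 height 0.36 mm
grip along near -196.8 lateral 0.72 height 0.38 mm
head 103.8150570326749 F [ 0.3  1.1 -0.2] tau [-0.04 -0.04  0.01] 0.00920838734852995 16.1 [ 0.6275 -0.0991  0.0984]
```

View pics/v6.png

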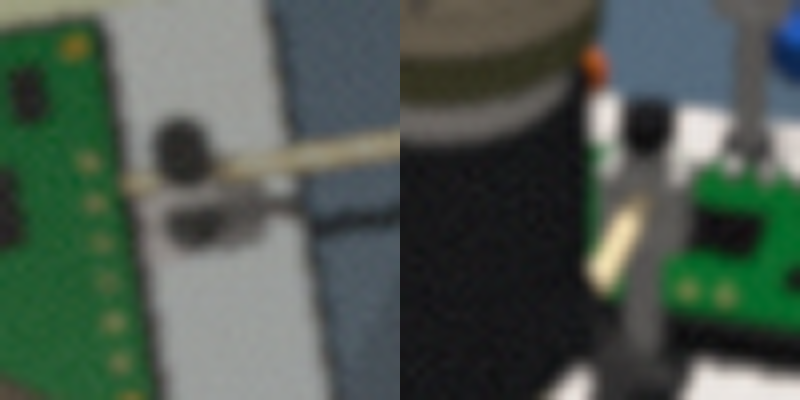

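The rod passes cleanly through the first bore: in the top view its tip shows at about (125,187) in the crop, left of the black screw. There is no contact force, so I'll traverse the board towards the second post.

```bash
python3 -m crank '[0.5,0.3,0,0,0,0.5,0.8,0,0,0,0.5,1,0,0,0,0.5,1,0,0,0,0.5,1,0,0,0,0.5,1,0,0,0,0.5,0.6,0,0,0,0.5,0.2,0,0,0]' |grep -E "posi|ft"
python3 -m crank '[0.5,0.3,0,0,0,0.5,0.6,0,0,0,0.5,0.8,0,0,0,0.5,0.8,0,0,0,0.5,0.8,0,0,0,0.5,0.6,0,0,0,0.5,0.3,0,0,0,0.5,0,0,0,0]' |grep -E "posi|ft"
python3 chk.py
python3 - <<'E'
from h import *
w=optics.get_image("wrist");t=optics.get_image("top");s=optics.get_image("scene")
def crop(im,x,y,w,h,k): return cv2.resize(im["color"][y:y+h,x:x+w,::-1],(w*k,h*k),interpolation=cv2.INTER_CUBIC)
A=np.hstack([crop(t,220,160,100,60,4),crop(s,330,135,100,60,4)])
B=cv2.resize(w["color"][:280,:,::-1],(800,350))
cv2.imwrite("pics/v7.png",np.vstack([A,B]))
N=np.array([.5797,.0918,.115]);d=np.array([-.2368,.9716,0])
for n,im in(("top",t),("scene",s),("w",w)): print(n,[proj(im,N+a*d).round(1).tolist() for a in(118,.1,)] if 0 else [proj(im,N+a*d).round(1).tolist() for a in(.118,.1338,.1418)])
E
```

```text
position: [0.6132, -0.0407, 0.0985]
ft_force: [0.7, -0.1, -0.7]
position: [0.6033, -0.0005, 0.0984]
ft_force: [1.1, 0.2, -1.2]
tip along near 115.8 lateral 0.42 height 0.36 mm
grip along near -95.7 lateral 0.50 height 0.37 mm
head 103.82122392477869 F [-0.1  0.2 -0.4] tau [ 0.01 -0.06 -0.04] 0.009576348450232837 17.6333 [ 0.6034 -0.0009  0.0984]
top [[254.2, 189.4], [247.7, 190.4], [244.4, 190.9]]
scene [[366.6, 160.8], [368.1, 158.0], [368.8, 156.6]]
w [[328.7, -305.7], [328.8, -349.2], [328.8, -366.2]]
```

View pics/v7.png

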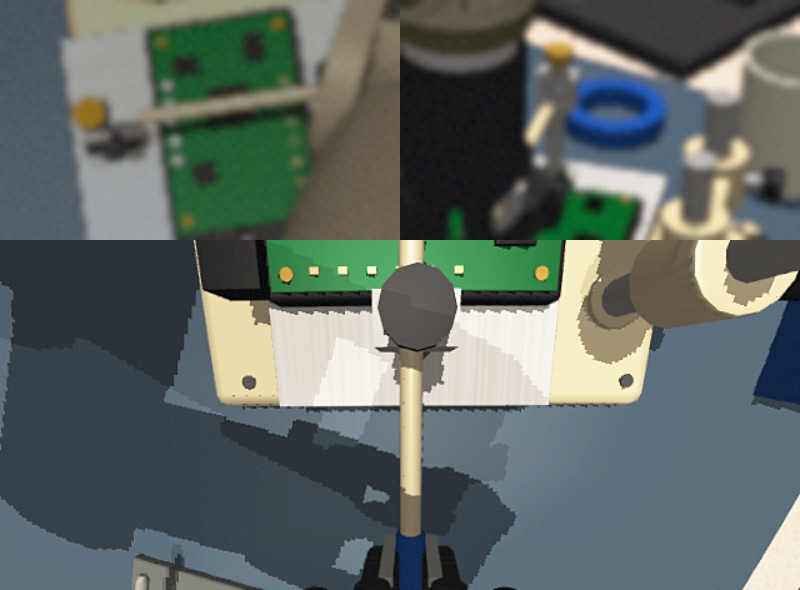

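Top view: the tip is about 1.5 cm short of the brass post and near its line. Wrist view: the rod enters the first post under the black screw, centred near column 417 in the enlarged picture, with the rod at about 411. I'll measure the lateral offsets.

```bash
python3 - <<'E'
from h import *
w=optics.get_image("wrist");t=optics.get_image("top");st=env.observe();R=np.array(st["tool_rot"]);P=np.array(st["position"])
c=w["color"].astype(int)
for r in (100,130,160,190):
    row=c[r];mm=np.nonzero(row[300:360,0]-row[300:360,2]>25)[0]+300;print(r,mm.min(),mm.max(),((R.T@(onz(w,(mm.mean(),r),.1154)-P))[:2]*1000).round(2))
# screw disc extents
for r in (40,50,60):
    row=c[r].sum(1);print(r,''.join('#' if v<330 and abs(c[r,i,1]-c[r,i,0])<25 else '.' for i,v in enumerate(row[290:380],290)))
print("screw tool",((R.T@(onz(w,(333.6,51.2),.146)-P))[:2]*1000).round(2))
# top: brass & rod
tip=(220+142/4,160+116/4);br=(220+89/4,160+113/4);fr=(220+310/4,160+92/4)
for n,p,z in(("tip",tip,.115),("rod near",fr,.115),("brass",br,.146)): print(n,((R.T@(onz(t,p,z)-P))[:2]*1000).round(2))
E
```

```text
100 320 337 [81.47 -0.56]
130 320 337 [68.86 -0.56]
160 320 336 [55.48 -0.78]
190 320 336 [41.21 -0.77]
40 ......#........##########################################################......###########
50 #######......###############################################################...###########
60 ..............############################################################................
screw tool [95.27  1.  ]
tip [ 2.1107e+02 -1.8000e-01]
rod near [109.47  -1.36]
brass [238.53  -0.97]
```

```bash
python3 -m crank '[0.5,0,0.06,0,-0.003,0.5,0,0.07,0,-0.003,0.5,0,0.07,0,-0.003,0.5,0,0.06,0,-0.003,0.5,0,0,0,0,0.5,0,0,0,0,0.5,0,0,0,0,0.5,0,0,0,0]' |grep -E "posi|ft"
python3 chk.py
python3 -m crank '[0.5,0.1,0,0,0,0.5,0.2,0,0,0,0.5,0.2,0,0,0,0.5,0.2,0,0,0,0.5,0.2,0,0,0,0.5,0.2,0,0,0,0.5,0.1,0,0,0,0.5,0,0,0,0]' |grep -E "posi|ft"
python3 chk.py
```

```text
position: [0.6059, -0.0007, 0.0983]
ft_force: [-0.6, 0.8, -0.9]
tip along near 115.4 lateral 0.45 height 0.33 mm
grip along near -96.1 lateral 3.01 height 0.33 mm
head 104.49277325548965 F [-0.7  0.3 -0.6] tau [-0.05  0.03 -0.05] 0.009454677235668656 18.65 [ 0.6059 -0.0007  0.0983]
position: [0.6029, 0.0112, 0.0983]
ft_force: [-0.1, -0.5, 0.3]
tip along near 127.6 lateral 0.28 height 0.32 mm
grip along near -83.9 lateral 2.86 height 0.32 mm
head 104.50002103470199 F [ 0.6  0.3 -0.2] tau [-0.03  0.01 -0.01] 0.009468852922180427 19.4167 [0.6029 0.0111 0.0983]
```

```bash
python3 -m crank '[0.5,0.1,0,0,0,0.5,0.15,0,0,0,0.5,0.15,0,0,0,0.5,0.15,0,0,0,0.5,0.15,0,0,0,0.5,0.1,0,0,0,0.5,0,0,0,0,0.5,0,0,0,0]' |grep -E "posi|ft"
python3 chk.py
```

```text
position: [0.6009, 0.0187, 0.0983]
ft_force: [-0.2, 0.9, -1.4]
tip along near 135.4 lateral 0.18 height 0.32 mm
grip along near -76.1 lateral 2.74 height 0.32 mm
head 104.49293593528793 F [ 0.3 -0.1 -0.1] tau [-0.03  0.01  0.06] 0.009495910694166044 20.1833 [0.6009 0.0187 0.0983]
```

```bash
python3 -m crank '[0.5,0.1,0,0,0,0.5,0.15,0,0,0,0.5,0.15,0,0,0,0.5,0.15,0,0,0,0.5,0.15,0,0,0,0.5,0.1,0,0,0,0.5,0,0,0,0,0.5,0,0,0,0]' |grep -E "posi|ft"
python3 chk.py
```

```text
position: [0.5989, 0.0265, 0.0983]
ft_force: [-0.3, -0.2, -1.1]
tip along near 143.4 lateral 0.08 height 0.34 mm
grip along near -68.1 lateral 2.64 height 0.35 mm
head 104.49450711646114 F [-0.8 -0.2  0.1] tau [-0.02 -0.03 -0.  ] 0.009406949340516313 20.95 [0.5989 0.0264 0.0983]
```

```bash
python3 -m crank '[0.5,0.1,0,0,0,0.5,0.2,0,0,0,0.5,0.2,0,0,0,0.5,0.2,0,0,0,0.5,0.2,0,0,0,0.5,0.2,0,0,0,0.5,0.1,0,0,0,0.5,0,0,0,0]' |grep -E "posi|ft"
python3 -m crank '[0.5,0.1,0,0,0,0.5,0.2,0,0,0,0.5,0.2,0,0,0,0.5,0.2,0,0,0,0.5,0.2,0,0,0,0.5,0.15,0,0,0,0.5,0.1,0,0,0,0.5,0,0,0,0]' |grep -E "posi|ft"
python3 -m crank '[0.5,0,0,0,0,0.5,0,0,0,0,0.5,0,0,0,0,0.5,0,0,0,0,0.5,0,0,0,0,0.5,0,0,0,0,0.5,0,0,0,0,0.5,0,0,0,0]' |grep -E "posi|ft"
python3 chk.py
python3 - <<'E'
from h import *
w=optics.get_image("wrist");t=optics.get_image("top");s=optics.get_image("scene")
def crop(im,x,y,w,h,k): return cv2.resize(im["color"][y:y+h,x:x+w,::-1],(w*k,h*k),interpolation=cv2.INTER_CUBIC)
A=np.hstack([crop(t,210,160,80,50,5),crop(s,340,130,80,50,5)])
B=cv2.resize(w["color"][:280,:,::-1],(800,350))
cv2.imwrite("pics/v8.png",np.vstack([A,B]))
E
```

```text
position: [0.5958, 0.0383, 0.0983]
ft_force: [-0.3, -0.5, 0.1]
position: [0.593, 0.0494, 0.0983]
ft_force: [0.7, -0.4, -0.7]
position: [0.593, 0.0492, 0.0983]
ft_force: [0.7, -0.4, -1.1]
tip along near 166.9 lateral -0.28 height 0.33 mm
grip along near -44.6 lateral 2.29 height 0.32 mm
head 104.4964381220524 F [-0.   0.6 -0.6] tau [-0.01 -0.   -0.03] 0.00948981050963986 23.05 [0.593  0.0492 0.0983]
```

View pics/v8.png

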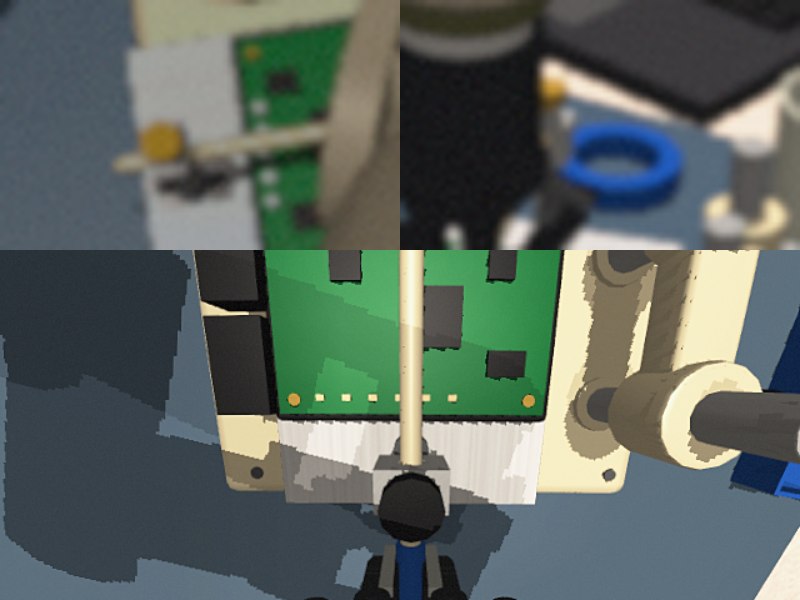

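The rod runs through both posts. The tip shows about 2 cm beyond the brass post, at crop (113,165) against the brass screw at (162,142). Contact forces are near zero and the grip is on the sleeve, so I'm handing in.

```bash
python3 -c "
from rig import env
print(env.close_job())"
```

```text
the job is handed in; nothing more can be done
None
```

The blue-sleeve rod runs through both posts with its tip about 2 cm past the brass-screw post (measured from the top camera), and I handed it in with the gripper holding the sleeve still; wrist forces stayed near zero throughout the threading.

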